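# Open the tool chest by its pop-out T-handle

### The arm

A 6-joint arm with a two-finger parallel gripper is mounted at the origin on the work surface. World frame = base frame: x ahead of the robot, y to its left, z up, the work surface at z = 0. Lengths are in m, angles in rad, forces in N, time in s.
With the tool pointing down it reaches from about 0.275 to 0.75 m from the base axis. Payload 10.2 kg.
Tool frame: the origin (TCP) lies at the very end of the fingers, on their centre line; the grasp point (between the pads) lies 19 mm behind it; x points along the fingers, z is the direction in which the jaws open and shut, and the axes are right-handed (so a half turn about x gives the same grasp; the last joint's range is limited). The gripper opens to 88 mm and grips with 3 to 60 N. Pads are 18 mm wide; open, the fingers measure 123 mm over their backs; the gripper's body (75 mm by 187 mm) begins 45 mm behind the grasp point.
Start: joints at [-1.392, 0.313, 1.498, -0, 1.331, -0.223], TCP at [0.205, -0.483, 0.239] pointing down, gripper open.
Joint ranges: [-2.94, 2.94], [-0.97, 2.17], [0.19, 2.56], [-1.23, 4.37], [0.02, 3.11], [-2.88, 2.88]. Speed limits (rad/s): [2.39, 2.39, 3.01, 3.14, 3.14, 3.14].

### API

Orientations are given as a 3x3 rotation matrix whose columns are the frame's x, y, z axes.
In Python, from rig import ctrl gives the robot as it stands.
- The arm moves only by the shell command python3 -m handwheel 'ROWS' [FORCE]. ROWS is JSON, one flat list of numbers, 7 for each row, row after row: the opening in per cent of the stroke, from 0 (shut) to 100 (fully open), then the shift along the tool's x, y, z as a fraction of full scale, then the turn, a rotation vector about the tool's x, y, z as a fraction of full scale. A call has 1 to 12 rows; each row is the pose to reach, as a shift and turn from the pose commanded when the call began, along the tool's axes at that moment; what a row does not reach only later rows make up. Full scale, the value 1, is 0.25 m for a shift and 30 degrees for a turn. A row lasts 1/8 s, in which the tool goes at most 62.5 mm and 10.7 degrees, less where a joint would pass 70% of its speed; a pose out of reach is approached as far as the arm can. A call with a number of a shift or a turn outside -1 to 1 is refused whole. A call with a gripper value outside its range is refused whole. The fingers move at their own pace and stop on an object; FORCE is the grip in N (left out, the last holds). Time passes only in rows, so rows that repeat a pose let the fingers close. It gives the time, the measured TCP pose, the force and the opening at its end, in the units of the state.
- ctrl.get_obs(): the state, without advancing time (a new reading comes with each control period).
- ctrl.capture(name): name is "side" or "top" or "wrist"; returns (picture, depth): 384x512x3 uint8, blue, green, red; 384x512 float32, m along the optical axis (not along the pixel's ray), 0 where there is no reading.
- ctrl.camera_info(name): a dict with "fx", "fy", "cx", "cy" (pixels), "dist_coeffs" ([k1, k2, p1, p2, k3] as OpenCV has them; the pictures are not rectified), "xyz" and "attitude" of the camera in the world. Camera axes: x right, y down, z forward; pixel columns grow to the right and rows downward; lengths in m; the calibration is good to about 2 mm. A picture is of the moment at which its call begins: read the wrist's pose just before it. camera_info takes no time and is no camera call; for the wrist camera it gives the pose at the moment of the call.
- ctrl.job_done(): hands the job in, once; it reports no verdict.
The state is a dict: "time_s": time; "qpos": joint angles; "qvel": joint speeds; "effort": joint torques, N m; "ee_pos": TCP position; "eef_rot": TCP orientation; "wrist_force": force on the tool from outside, world axes, zero at the start; "wrist_torque": the same for the moment, N m; "finger_gap": opening from 0.0 (shut) to 1.0 (fully open).
Only numpy, scipy, OpenCV 4.12 (cv2) and the standard library are available. Lean on these libraries where they do the work, as an engineer would, in place of code of your own. Each camera call takes 0.05 s, during which the arm holds its last target. There are 200 camera calls.

### The job

Open the blue tool chest: press its red release button gently, without forcing it, until the flush T-handle pops out, then turn the handle a full quarter turn clockwise to unlatch the lid. Raise the lid by the handle until its front edge is about a hand's breadth (roughly 10 cm) above the chest, leave it standing open with the handle still turned, and let go. Do not knock the other things on the bench about.

Things in the scene. Friction and masses are not known exactly. Their poses are not given: they have to be found in the camera images.
- chest: blue metal tool chest with aluminium corners, fixed to the bench, 300 mm deep (its x) x 364 mm wide (its y), body 130 mm high plus a lid 24 mm thick, so the shut lid's top is 154 mm above the bench. Origin: centre of the underside; x points from the front (handle side) to the back (hinge side), y to the left as seen from the front, z up
- lid_hinge (a point): point on the lid's hinge line, at the back rim: 150 mm behind the chest's centre (+x) and 130 mm up. Its axes turn with the lid and equal the chest's when it is shut; the lid turns about the y axis
- lid (a joint): lid angle, rad: 0 shut, grows as the front edge rises, up to 1.1. The front edge is 302 mm from the hinge line. The hinge is stiff: the lid stays where it is left; about 14 N upward at the handle raises it. It cannot open while latched
- handle_grip (a point): centre of the steel T-handle's bar, 225 mm in front of the hinge line, midway across the lid. Bar 90 mm long (its y), 16 wide (its x), 14 high, on a 12 mm stem. Locked, it lies along the chest's y in a 104 x 26 mm recess, top 3 mm above the lid, and cannot be gripped; popped out, its underside is 15 mm above the lid's top. z points out of the lid; axes turn with the handle
- handle (a joint): how far the T-handle has popped out, m: 0 held down in the recess, 0.026 fully out (a spring of about 6 to 8 N drives it out once released and holds it out)
- turn (a joint): turn of the T-handle, rad: 0 locked, grows clockwise seen from above, stop at 1.57 (quarter turn); the lid's latch is clear from about 1.2. Turns only when popped out; friction about 0.3 N m; it stays where it is left
- button_seat (a point): point on the lid's top face at the centre of the red release button, 78 mm to the chest's left (+y) of the handle's centre, in line with the locked bar. The round cap is 24 mm across; its top stands 8 to 20 mm above this point (the cap is screwed in or out, so each start differs)
- button (a joint): how far the button is pressed from its rest, m: 0 out, the handle lets go at about 0.0045, dead stop at 0.006. It springs back; 3 N starts it and about 7 N bottoms it, and more than 15 N on it damages it
- hammer: claw hammer lying beside the chest, about 280 mm long. Not part of the job; origin: about its middle, at the underside
- tape: yellow roll of tape lying flat beside the chest, 90 mm across, 24 mm high. Not part of the job; origin: centre of its underside
- glue: white glue bottle, 60 mm across, 160 mm high. Not part of the job; origin: centre of its underside
- tin: bare metal tin, 84 mm across, 90 mm high. Not part of the job; origin: centre of its underside
- sander: cork sanding block with a wooden grip, 110 x 60 x 42 mm. Not part of the job; origin: centre of its underside
- driver: screwdriver with an orange handle lying near the robot. Not part of the job; origin: about its middle, at the underside
- offcut: plywood offcut, 130 x 45 x 30 mm. Not part of the job; origin: centre of its underside

How it is judged:
By the outcome, as a careful person would: the job done as asked, in the order asked, and still so for the second after the job is handed in, with the robot touching nothing.
It also fails if it takes over 69 s, if anything falls off the work surface, if the arm or the gripper's body presses on something with over 40 N, if the wrist force passes 120 N, or if a joint passes its speed limit or range.

## Working session

There is one attempt and no reset: what is moved stays moved. The work goes in short steps, Python scripts to look and compute and a shell command to move; the robot and the scene stay as the last step left them, time stands still between calls to the robot, and variables do not carry over. Pictures are saved under pics/ and viewed, about 8 in all and at most 12, crops included, and the job is handed in when it is done.

```bash
mkdir -p pics; ls; python3 - <<'E'
from rig import ctrl
import cv2, numpy as np
print(ctrl.get_obs())
for n in ("top","side"):
    p,d=ctrl.capture(n); cv2.imwrite(f"pics/{n}0.png",p); np.save(f"{n}0.npy",d)
    print(n,ctrl.camera_info(n))
a=cv2.imread("pics/top0.png");b=cv2.imread("pics/side0.png")
E
```

```text
pics
{'time_s': 0.0, 'qpos': array([-1.39240332e+00,  3.13445610e-01,  1.49843037e+00, -5.41467458e-06,
        1.33099854e+00, -2.23394762e-01]), 'qvel': array([-0.00018265, -0.00095186, -0.00014949,  0.00035206, -0.00036913,
        0.00166038]), 'effort': array([-3.61880402e-04, -4.02212942e+01, -2.52270144e+01,  6.94028079e-02,
        3.53336579e-02, -1.18637736e-04]), 'ee_pos': array([ 0.20525428, -0.48294749,  0.23816584]), 'eef_rot': array([[-2.32641507e-04,  9.20362859e-01,  3.91065408e-01],
       [ 1.26059113e-03,  3.91065378e-01, -9.20362038e-01],
       [-9.99999178e-01,  2.78859175e-04, -1.25117930e-03]]), 'wrist_force': array([-0.04134771,  0.38708264,  0.36093561]), 'wrist_torque': array([ 0.02638889,  0.01944675, -0.02475715]), 'finger_gap': 1.0019316450100928}
top {'fx': 406.86948468519876, 'fy': 406.86948468519876, 'cx': 253.28558651900352, 'cy': 193.21089670655692, 'dist_coeffs': array([-0.09875087,  0.        ,  0.        ,  0.        ,  0.        ]), 'xyz': array([0.42849652, 0.00809982, 1.55022035]), 'attitude': array([[-0.02088432, -0.99369883,  0.11012031],
       [-0.99971377,  0.01946997, -0.01390349],
       [ 0.01167184, -0.11037915, -0.99382102]])}
side {'fx': 471.6542529910773, 'fy': 471.6542529910773, 'cx': 256.827367653283, 'cy': 184.75051249516062, 'dist_coeffs': array([1.89220189e-05, 0.00000000e+00, 0.00000000e+00, 0.00000000e+00,
       0.00000000e+00]), 'xyz': array([ 0.30407578, -1.07740728,  0.9960097 ]), 'attitude': array([[ 0.97300863, -0.14947617,  0.17581546],
       [-0.2306858 , -0.60960022,  0.7584007 ],
       [-0.00618569, -0.77848856, -0.62762831]])}
```

View pics/top0.png

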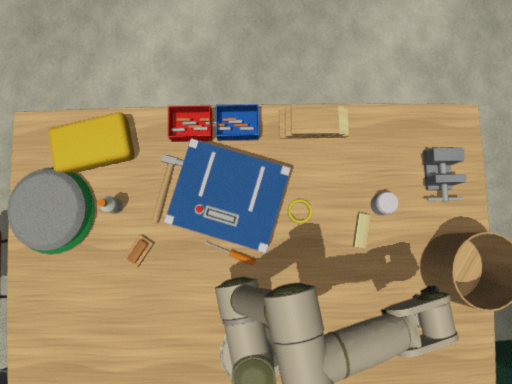

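View pics/side0.png

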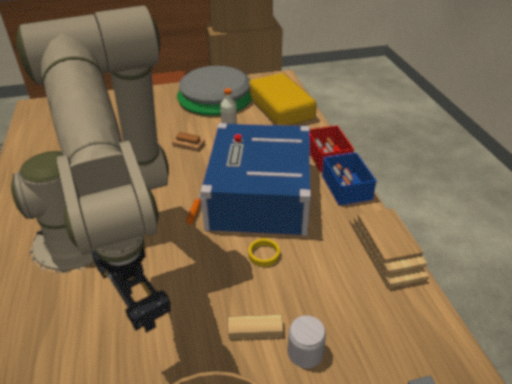

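The top view shows the chest lid with corners at about (193,145), (286,170), (264,247) and (168,219). The red button is at (199,210) and the handle recess at (220,216). The side view agrees, and the tape and screwdriver lie close to the chest. Next I'll measure these points.

```bash
cat > h.py <<'E'
from rig import ctrl
import cv2, numpy as np
from scipy.spatial.transform import Rotation as R
def rays(ci,uv):
    K=np.array([[ci['fx'],0,ci['cx']],[0,ci['fy'],ci['cy']],[0,0,1]])
    n=cv2.undistortPoints(np.float64(uv).reshape(-1,1,2),K,ci['dist_coeffs'])[:,0]
    return np.c_[n,np.ones(len(n))]@ci['attitude'].T
def onplane(ci,uv,z):
    r=rays(ci,uv); return ci['xyz']+r*((z-ci['xyz'][2])/r[:,2])[:,None]
def cloud(ci,d):
    v,u=np.mgrid[:d.shape[0],:d.shape[1]]
    return (ci['xyz']+rays(ci,np.c_[u.ravel(),v.ravel()])*d.reshape(-1,1)).reshape(*d.shape,3)
def red(p):
    h=cv2.cvtColor(p,cv2.COLOR_BGR2HSV)
    return ((h[...,0]<8)|(h[...,0]>172))&(h[...,1]>140)&(h[...,2]>80)
def blob(m,near=None):
    n,l,s,c=cv2.connectedComponentsWithStats(m.astype(np.uint8))
    return sorted([(int(s[i,4]),c[i].round(1).tolist()) for i in range(1,n)],reverse=True)[:6]
E
python3 - <<'E'
from h import *
for n in("top","side"):
    ci=ctrl.camera_info(n);p=cv2.imread(f"pics/{n}0.png");d=np.load(f"{n}0.npy");P=cloud(ci,d)
    print(n,blob(red(p)))
    m=(abs(P[...,2]-.154)<.008)&(P[...,0]>.3)&(P[...,0]<.8)&(abs(P[...,1])<.45)
    nn,l,s,c=cv2.connectedComponentsWithStats(m.astype(np.uint8)); k=1+s[1:,4].argmax()
    q=P[l==k]; print(s[k],np.median(q[:,2]))
    print(cv2.minAreaRect(q[:,:2].astype(np.float32)), cv2.boxPoints(cv2.minAreaRect(q[:,:2].astype(np.float32))))
    if n=="top":
        print(onplane(ci,[(199,210),(220,216),(193,145),(286,170),(264,247),(168,219)],.154))
    else: print(onplane(ci,[(238,139)],.168))
E
```

```text
top [(1188, [190.0, 122.3]), (30, [198.6, 208.5])]
[ 164  139  127  114 8971] 0.15407541085275267
((0.5799327492713928, 0.07843188941478729), (0.3674577474594116, 0.30864426493644714), 72.26453399658203) [[ 0.3769771  -0.0495549 ]
 [ 0.67095244 -0.14357495]
 [ 0.7828884   0.20641868]
 [ 0.48891306  0.30043873]]
[[ 0.52879063  0.1764155   0.154     ]
 [ 0.50677461  0.10442048  0.154     ]
 [ 0.7573521   0.19632267  0.154     ]
 [ 0.66226461 -0.1270175   0.154     ]
 [ 0.39797623 -0.04411118  0.154     ]
 [ 0.49979115  0.28349682  0.154     ]]
side [(985, [327.8, 143.2]), (39, [237.5, 137.5])]
[ 200  123  110   76 7134] 0.1554672152654602
((0.5793567299842834, 0.0785609632730484), (0.3806522786617279, 0.30668580532073975), 72.2283706665039) [[ 0.3752392  -0.05587903]
 [ 0.66729015 -0.14948684]
 [ 0.78347427  0.21300095]
 [ 0.4914233   0.30660877]]
[[0.53134437 0.16301467 0.168     ]]
```

```bash
python3 -m handwheel '[0,-0.05,0.2,-0.16,-0.15,0,0, 0,-0.1,0.4,-0.33,-0.3,0,0, 0,-0.15,0.6,-0.5,-0.45,0,0, 0,-0.2,0.8,-0.66,-0.6,0,0, 0,-0.24,1,-0.82,-0.8,0,0, 0,-0.24,1,-0.82,-0.8,0,0, 0,-0.24,1,-0.82,-0.8,0,0]'
cat >> h.py <<'E'
yaw=-0.3098; C=np.array([.580,.078,0]); Rc=R.from_euler('z',yaw).as_matrix()
def ch(*p): return C+Rc@np.array(p)
def tool(z): # tool pointing down with jaw axis z at world yaw z
    zz=np.array([np.cos(z),np.sin(z),0]);x=np.array([0,0,-1.]);return np.c_[x,np.cross(zz,x),zz]
def go(p,Rt=None):
    o=ctrl.get_obs();E=o['eef_rot'];s=E.T@(np.array(p)-o['ee_pos'])/.25
    t=R.from_matrix(E.T@Rt).as_rotvec()/np.radians(30) if Rt is not None else np.zeros(3)
    print('t',round(o['time_s'],2),'tcp',o['ee_pos'].round(4),'F',o['wrist_force'].round(1),'gap',round(o['finger_gap'],3),'q',o['qpos'].round(2),'\n go',s.round(3),t.round(3))
E
python3 -c "
from h import *
print(ch(-.075,0,.154),ch(-.075,.078,.154)); go(ch(-.12,.04,.36),tool(yaw)); print(ctrl.camera_info('wrist'))"
```

```text
time_s: 0.98
ee_pos: [0.3555, -0.196, 0.2987]
eef_rot: [[0.0, 0.68, 0.733], [-0.0, 0.733, -0.68], [-1.0, -0.0, 0.0]]
wrist_force: [0.0, -0.5, -0.5]
finger_gap: 0.228
[0.50857041 0.10086511 0.154     ] [0.53235012 0.17515189 0.154     ]
t 0.97 tcp [ 0.3555 -0.196   0.2987] F [ 0.  -0.5 -0.5] gap 0.228 q [-0.79  0.    1.71 -0.    1.43 -0.05] 
 go [-0.245  1.356 -0.59 ] [-0.837  0.     0.   ]
{'fx': 328.0663963900431, 'fy': 328.0663963900431, 'cx': 249.46545139772095, 'cy': 194.08837074036174, 'dist_coeffs': array([0.00581977, 0.        , 0.        , 0.        , 0.        ]), 'xyz': array([ 0.40780871, -0.14073581,  0.44383582]), 'attitude': array([[ 0.73283442, -0.65022739, -0.20039472],
       [-0.68040578, -0.70089011, -0.21401174],
       [-0.00129838,  0.2931849 , -0.95605488]])}
```

```bash
python3 -m handwheel '[0,-0.05,0.2,-0.1,-0.16,0,0, 0,-0.1,0.4,-0.2,-0.32,0,0, 0,-0.12,0.6,-0.3,-0.5,0,0, 0,-0.14,0.8,-0.4,-0.65,0,0, 0,-0.15,1,-0.5,-0.837,0,0, 0,-0.15,1,-0.5,-0.837,0,0, 0,-0.15,1,-0.5,-0.837,0,0]'
python3 -c "
from h import *
go(ch(-.075,0.0,.31),tool(yaw))"
```

```text
time_s: 1.85
ee_pos: [0.4342, 0.0702, 0.3357]
eef_rot: [[-0.001, 0.308, 0.951], [-0.0, 0.951, -0.308], [-1.0, -0.001, -0.001]]
wrist_force: [-0.5, 0.7, -1.0]
finger_gap: 0.006
t 1.85 tcp [0.4342 0.0702 0.3357] F [-0.5  0.7 -1. ] gap 0.006 q [-0.11  0.07  1.55 -0.    1.53  0.21] 
 go [0.103 0.209 0.245] [-0.007 -0.002  0.001]
```

```bash
python3 -m handwheel '[0,0.05,0.1,0.12,0,0,0, 0,0.1,0.21,0.245,0,0,0, 0,0.1,0.21,0.245,0,0,0, 0,0.1,0.21,0.245,0,0,0]'
python3 - <<'E'
from h import *
ci=ctrl.camera_info('wrist');p,d=ctrl.capture('wrist');cv2.imwrite('pics/w1.png',p);P=cloud(ci,d);np.save('w1P.npy',P)
m=red(p);b=blob(m);print(b)
c=b[0][1]; z=P[...,2]; n,l,s,cc=cv2.connectedComponentsWithStats(m.astype(np.uint8)); q=P[l==1+s[1:,4].argmax()]
top=np.percentile(q[:,2],80);print('red z pct',np.percentile(q[:,2],[5,50,80,95]).round(4))
t=q[abs(q[:,2]-top)<.003];print('cap',t.mean(0),np.ptp(t,axis=0),'ray',onplane(ci,[c],top))
h=cv2.cvtColor(p,cv2.COLOR_BGR2HSV);blue=(h[...,0]>100)&(h[...,0]<125)&(h[...,1]>130)
print('lid z',np.median(z[blue]))
X=(P-C)@Rc
for lo,hi in((-.2,-.05),):
  bar=(abs(X[...,1])<.07)&(X[...,0]>-.11)&(X[...,0]<-.04)&(h[...,1]<90)
  print('steel', blob(bar)); n,l,s,cc=cv2.connectedComponentsWithStats(bar.astype(np.uint8));k=1+s[1:,4].argmax()
  w=X[l==k];print(cv2.minAreaRect(w[:,:2].astype(np.float32)),np.percentile(w[:,2],[5,50,95]))
print('cap chest',(t.mean(0)-C)@Rc)
E
```

```text
time_s: 2.35
ee_pos: [0.5084, 0.101, 0.3114]
eef_rot: [[-0.0, 0.309, 0.951], [-0.0, 0.951, -0.309], [-1.0, -0.0, -0.0]]
wrist_force: [-0.2, -0.7, -0.2]
finger_gap: 0.005
[(584, [250.9, 92.4]), (1, [174.0, 242.0])]
red z pct [0.1709 0.1722 0.1728 0.1734]
cap [0.53361105 0.17342244 0.17222187] [0.02212965 0.02193965 0.00502655] ray [[0.53361134 0.17345951 0.17279472]]
lid z 0.15298739078417545
steel [(34852, [247.3, 289.5]), (2, [399.0, 330.5]), (2, [399.0, 327.5]), (2, [274.5, 367.0]), (2, [274.5, 356.0]), (2, [273.0, 344.5])]
((-0.07539726793766022, 0.004317838698625565), (0.13100849092006683, 0.07002227008342743), 88.90573120117188) [0.15365255 0.39342351 0.39903288]
cap chest [-0.07327185  0.0767373   0.17222187]
```

View pics/w1.png

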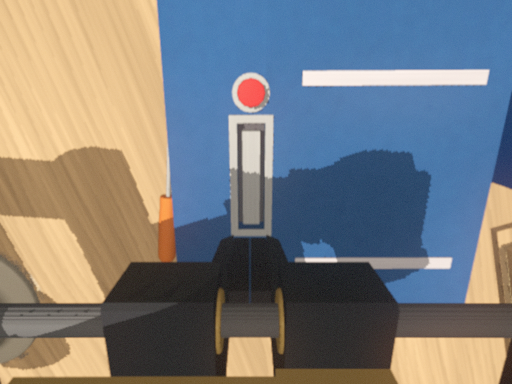

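The wrist view shows the button at (251,92) with its cap top at about 0.1725 m. The recess runs x 229–273, y 115–237, in line with the button. All of this fits the expected geometry, so I'm moving above the button.

```bash
python3 -m handwheel '[0,0,0.15,0.003,0,0,0, 0,0.1,0.307,0.007,0,0,0, 0,0.3,0.307,0.007,0,0,0, 0,0.45,0.307,0.007,0,0,0, 0,0.52,0.307,0.007,0,0,0, 0,0.52,0.307,0.007,0,0,0, 0,0.52,0.307,0.007,0,0,0]'
python3 -c "
from h import *
go([.5335,.1735,.1725],tool(yaw))"
```

```text
time_s: 3.28
ee_pos: [0.5342, 0.1747, 0.1828]
eef_rot: [[0.002, 0.307, 0.952], [0.0, 0.952, -0.307], [-1.0, 0.001, 0.002]]
wrist_force: [-0.5, 0.1, -0.4]
finger_gap: 0.004
t 3.27 tcp [0.5342 0.1747 0.1828] F [-0.5  0.1 -0.4] gap 0.004 q [ 0.11  0.44  1.47 -0.    1.23  0.42] 
 go [ 0.041 -0.005 -0.001] [-0.005  0.004 -0.002]
```

```bash
python3 -m handwheel '[0,0.01,0,0,0,0,0, 0,0.02,0,0,0,0,0, 0,0.028,0,0,0,0,0, 0,0.028,0,0,0,0,0]' | grep -E "pos|force"
python3 -m handwheel '[0,0.004,0,0,0,0,0, 0,0.008,0,0,0,0,0, 0,0.008,0,0,0,0,0]'| grep -E "pos|force"
```

```text
ee_pos: [0.5338, 0.1751, 0.1741]
wrist_force: [0.1, 0.2, 0.1]
ee_pos: [0.534, 0.1751, 0.173]
wrist_force: [-1.3, -0.1, 5.6]
```

```bash
python3 -m handwheel '[0,0.004,0,0,0,0,0, 0,0.004,0,0,0,0,0]'| grep -E "pos|force"
python3 -m handwheel '[0,0.004,0,0,0,0,0, 0,0.004,0,0,0,0,0]'| grep -E "pos|force"
```

```text
ee_pos: [0.534, 0.1751, 0.1721]
wrist_force: [-3.3, -0.2, 6.9]
ee_pos: [0.534, 0.1751, 0.1712]
wrist_force: [-2.1, 0.2, 7.3]
```

```bash
cat > hz.py <<'E'
from h import *
ci=ctrl.camera_info('wrist');p,d=ctrl.capture('wrist');P=cloud(ci,d);X=(P-C)@Rc
m=(abs(X[...,0]+.0735)<.006)&(abs(X[...,1])<.03)&(X[...,2]<.2)
print('bar z',np.percentile(X[...,2][m],[10,50,90]).round(4),m.sum(),'button force',ctrl.get_obs()['wrist_force'].round(1))
E
python3 -m handwheel '[0,0.002,0,0,0,0,0, 0,0.002,0,0,0,0,0]'| grep -E "pos|force"
python3 hz.py
```

```text
ee_pos: [0.534, 0.1751, 0.1707]
wrist_force: [-3.5, -1.1, 7.0]
bar z [0.1559 0.1566 0.1573] 760 button force [-2.5 -0.6  7.2]
```

```bash
python3 -m handwheel '[0,0.002,0,0,0,0,0, 0,0.003,0,0,0,0,0]'| grep -E "pos|force"
python3 hz.py;  python3 -m handwheel '[0,0.002,0,0,0,0,0, 0,0.002,0,0,0,0,0]'| grep -E "pos|force"
python3 hz.py
```

```text
ee_pos: [0.5341, 0.1751, 0.1701]
wrist_force: [-3.4, -0.5, 7.7]
bar z [0.156  0.1566 0.1573] 757 button force [-2.2 -0.8  7.1]
ee_pos: [0.534, 0.1751, 0.1695]
wrist_force: [-2.3, 0.1, 7.8]
bar z [0.1561 0.1568 0.1574] 757 button force [-2.3 -0.   7.4]
```

```bash
python3 -m handwheel '[0,0.002,0,0,0,0,0, 0,0.002,0,0,0,0,0]'| grep -E "pos|force"
python3 hz.py
```

```text
ee_pos: [0.534, 0.1751, 0.1689]
wrist_force: [-1.5, -0.5, 5.1]
bar z [0.1672 0.1679 0.1685] 836 button force [-1.3 -0.1  5.6]
```

```bash
python3 -m handwheel '[0,0.002,0,0,0,0,0, 0,0.002,0,0,0,0,0]'| grep -E "pos|force"
python3 hz.py
```

```text
ee_pos: [0.534, 0.1751, 0.1682]
wrist_force: [-1.7, 0.4, 6.3]
bar z [0.1814 0.182  0.1827] 439 button force [-1.1 -0.1  5.5]
```

The handle popped out, with the bar top at 0.182. I'll retract, open the jaws and measure the bar.

```bash
python3 -m handwheel '[0,-0.1,0,0,0,0,0, 40,-0.3,0,0,0,0,0, 40,-0.4,-0.15,0,0,0,0, 40,-0.4,-0.25,0,0,0,0, 40,-0.4,-0.25,0,0,0,0, 40,-0.4,-0.25,0,0,0,0]' 40
python3 - <<'E'
from h import *
ci=ctrl.camera_info('wrist');p,d=ctrl.capture('wrist');cv2.imwrite('pics/w2.png',p);P=cloud(ci,d);X=(P-C)@Rc
m=(X[...,2]>.172)&(X[...,2]<.192)&(abs(X[...,1])<.06)&(abs(X[...,0]+.075)<.03)
print(blob(m));n,l,s,c=cv2.connectedComponentsWithStats(m.astype(np.uint8));q=X[l==1+s[1:,4].argmax()]
print(cv2.minAreaRect(q[:,:2].astype(np.float32)),np.percentile(q[:,2],[5,50,95]).round(4))
go(ch(-.0735,-.001,.160),tool(yaw))
E
```

```text
time_s: 6.9
ee_pos: [0.5147, 0.1161, 0.2672]
eef_rot: [[-0.0, 0.307, 0.952], [0.0, 0.952, -0.307], [-1.0, 0.0, -0.0]]
wrist_force: [0.6, 0.2, 0.2]
finger_gap: 0.395
[(2417, [249.2, 218.4])]
((-0.07356719672679901, -0.0015192851424217224), (0.0905027762055397, 0.016006382182240486), 89.91629791259766) [0.181  0.1821 0.1832]
t 6.95 tcp [0.5148 0.1162 0.2672] F [ 0.2  0.7 -0.3] gap 0.402 q [-0.    0.3   1.44  0.    1.4   0.31] 
 go [ 0.429 -0.07   0.002] [-0.003 -0.001 -0.   ]
```

View pics/w2.png

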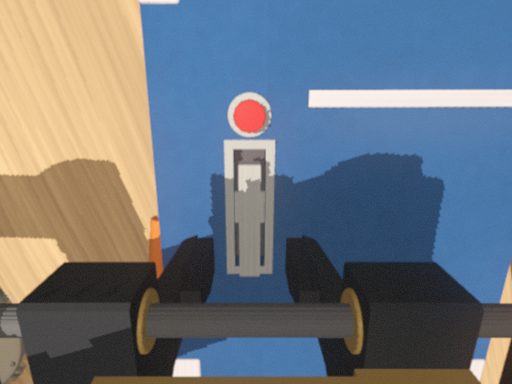

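The bar (249,218) measures 90.5 × 16 mm, raised and centred between the open fingers. I'm going down to grip it.

```bash
python3 -m handwheel '[40,0,-0.07,0.001,0,0,0, 40,0.12,-0.07,0.001,0,0,0, 40,0.25,-0.07,0.001,0,0,0, 40,0.36,-0.07,0.001,0,0,0, 40,0.428,-0.07,0.001,0,0,0, 40,0.428,-0.07,0.001,0,0,0, 40,0.428,-0.07,0.001,0,0,0]' 40 | grep -E "pos|force|gap"
python3 -m handwheel '[10,0,0,0,0,0,0, 10,0,0,0,0,0,0, 10,0,0,0,0,0,0, 10,0,0,0,0,0,0, 10,0,0,0,0,0,0]' 40
```

```text
ee_pos: [0.5098, 0.0986, 0.1613]
wrist_force: [-0.9, -0.3, -0.3]
finger_gap: 0.396
time_s: 8.45
ee_pos: [0.5093, 0.0989, 0.1606]
eef_rot: [[-0.0, 0.307, 0.952], [0.0, 0.952, -0.307], [-1.0, -0.0, -0.0]]
wrist_force: [-4.7, 2.1, 4.7]
finger_gap: 0.174
```

Gripped. I'll turn it clockwise, which is positive about tool x, in 30° steps.

```bash
python3 -m handwheel '[10,0,0,0,0.2,0,0, 10,0,0,0,0.4,0,0, 10,0,0,0,0.6,0,0, 10,0,0,0,0.8,0,0, 10,0,0,0,1,0,0, 10,0,0,0,1,0,0]'
python3 -m handwheel '[10,0,0,0,0.2,0,0, 10,0,0,0,0.4,0,0, 10,0,0,0,0.6,0,0, 10,0,0,0,0.8,0,0, 10,0,0,0,1,0,0, 10,0,0,0,1,0,0]'; python3 -c "
from h import *
print(ctrl.get_obs()['wrist_torque'])"
```

```text
time_s: 9.2
ee_pos: [0.5092, 0.099, 0.1604]
eef_rot: [[-0.001, 0.742, 0.67], [0.0, 0.67, -0.742], [-1.0, -0.001, -0.001]]
wrist_force: [-5.0, 1.1, 6.2]
finger_gap: 0.177
time_s: 9.95
ee_pos: [0.5091, 0.099, 0.1604]
eef_rot: [[-0.001, 0.978, 0.21], [0.0, 0.21, -0.978], [-1.0, -0.001, -0.0]]
wrist_force: [-6.0, 1.6, 5.2]
finger_gap: 0.174
[0.22572984 0.9221959  0.14525919]
```

```bash
python3 -m handwheel '[10,0,0,0,0.2,0,0, 10,0,0,0,0.4,0,0, 10,0,0,0,0.6,0,0, 10,0,0,0,0.8,0,0, 10,0,0,0,0.95,0,0, 10,0,0,0,1,0,0, 10,0,0,0,1,0,0]'
python3 -m handwheel '[10,0,0,0,0.05,0,0, 10,0,0,0,0.08,0,0, 10,0,0,0,0.08,0,0]'; python3 -c "
from h import *
print(ctrl.get_obs()['wrist_torque'])
E=ctrl.get_obs()['eef_rot'];print(np.degrees(np.arctan2(E[1,2],E[0,2])-yaw))"
```

```text
time_s: 10.82
ee_pos: [0.5091, 0.0991, 0.1604]
eef_rot: [[-0.001, 0.952, -0.306], [0.0, -0.306, -0.952], [-1.0, -0.001, 0.0]]
wrist_force: [-5.6, 2.4, 4.3]
finger_gap: 0.182
time_s: 11.2
ee_pos: [0.509, 0.0991, 0.1604]
eef_rot: [[-0.001, 0.938, -0.345], [0.0, -0.345, -0.938], [-1.0, -0.001, 0.0]]
wrist_force: [-6.1, 2.6, 4.7]
finger_gap: 0.179
[0.33957411 0.91352247 0.55127577]
-92.44867043883534
```

Full quarter turn, with torque building at the stop. Now I'll work out the lift arc about the hinge.

```bash
python3 -c "
from h import *
o=ctrl.get_obs();E=o['eef_rot'];H=ch(.15,0,.13)
for th in np.arange(1,9)*.0425:
    Q=R.from_rotvec(th*Rc[:,1]);p=H+Q.apply(o['ee_pos']-H)
    print(round(th,3),(E.T@(p-o['ee_pos'])/.25).round(3),(E.T@Rc[:,1]*th/np.radians(30)).round(3))
"
```

```text
0.042 [-0.038  0.006 -0.   ] [-0.    -0.003 -0.081]
0.085 [-0.076  0.013 -0.001] [-0.    -0.007 -0.162]
0.128 [-0.113  0.023 -0.001] [-0.    -0.01  -0.243]
0.17 [-0.15   0.033 -0.001] [-0.    -0.014 -0.324]
0.213 [-0.186  0.046 -0.002] [-0.    -0.017 -0.405]
0.255 [-0.222  0.059 -0.002] [-0.    -0.021 -0.487]
0.298 [-0.257  0.075 -0.003] [-0.    -0.024 -0.568]
0.34 [-0.292  0.091 -0.004] [-0.    -0.028 -0.649]
```

```bash
python3 -m handwheel '[10,-0.019,0.003,0,0,-0.002,-0.04, 10,-0.038,0.006,0,0,-0.003,-0.081, 10,-0.057,0.01,0,0,-0.005,-0.121, 10,-0.076,0.013,-0.001,0,-0.007,-0.162, 10,-0.076,0.013,-0.001,0,-0.007,-0.162]' 50; python3 -c "
from h import *
o=ctrl.get_obs();E=o['eef_rot'];print(o['wrist_torque'],o['qpos'].round(2));H=ch(.15,0,.13)
for th in np.arange(1,7)*.0425:
    Q=R.from_rotvec(th*Rc[:,1]);p=H+Q.apply(o['ee_pos']-H)
    print(round(th,3),(E.T@(p-o['ee_pos'])/.25).round(3),(E.T@Rc[:,1]*th/np.radians(30)).round(3))
"; python3 - <<'E'
from h import *
ci=ctrl.camera_info('wrist');p,d=ctrl.capture('wrist');P=(cloud(ci,d)-C)@Rc;h=cv2.cvtColor(p,cv2.COLOR_BGR2HSV)
b=(h[...,0]>100)&(h[...,0]<125)&(h[...,1]>130)&(P[...,2]>.13)&(abs(P[...,0])<.16)&(abs(P[...,1])<.18)
q=P[b];print(b.sum(),'slope',np.polyfit(q[:,0],q[:,2],1))
E
```

```text
time_s: 11.82
ee_pos: [0.5121, 0.0981, 0.1789]
eef_rot: [[-0.085, 0.934, -0.346], [0.027, -0.345, -0.938], [-0.996, -0.089, 0.004]]
wrist_force: [-5.6, 3.2, -5.2]
finger_gap: 0.176
[0.5093302  0.81288153 0.55239025] [-0.05  0.4   1.54  0.02  1.29  1.87]
0.042 [-0.038  0.006 -0.   ] [-0.    -0.004 -0.081]
0.085 [-0.076  0.013 -0.001] [-0.    -0.007 -0.162]
0.128 [-0.113  0.022 -0.001] [-0.    -0.011 -0.243]
0.17 [-0.15   0.033 -0.001] [-0.    -0.014 -0.324]
0.213 [-0.187  0.045 -0.002] [-0.    -0.018 -0.405]
0.255 [-0.223  0.058 -0.002] [-0.    -0.021 -0.487]
85886 slope [-0.06870694  0.16611574]
```

The lid is rising: slope 0.069 with a modest force. I'll continue.

```bash
python3 -m handwheel '[10,-0.019,0.003,0,0,-0.002,-0.04, 10,-0.038,0.006,0,0,-0.004,-0.081, 10,-0.057,0.01,0,0,-0.005,-0.121, 10,-0.076,0.013,-0.001,0,-0.007,-0.162, 10,-0.095,0.018,-0.001,0,-0.009,-0.203, 10,-0.113,0.022,-0.001,0,-0.011,-0.243, 10,-0.132,0.028,-0.001,0,-0.012,-0.284, 10,-0.15,0.033,-0.001,0,-0.014,-0.324, 10,-0.187,0.045,-0.002,0,-0.018,-0.405, 10,-0.223,0.058,-0.002,0,-0.021,-0.487, 10,-0.235,0.063,-0.002,0,-0.022,-0.515, 10,-0.235,0.063,-0.002,0,-0.022,-0.515]'
cat > lid.py <<'E'
from h import *
import sys
for n in sys.argv[1:]:
    ci=ctrl.camera_info(n);p,d=ctrl.capture(n);cv2.imwrite(f'pics/{n}_{ctrl.get_obs()["time_s"]:.1f}.png',p);P=(cloud(ci,d)-C)@Rc;h=cv2.cvtColor(p,cv2.COLOR_BGR2HSV)
    b=(h[...,0]>100)&(h[...,0]<125)&(h[...,1]>130)&(P[...,2]>.14)&(abs(P[...,0])<.13)&(abs(P[...,1])<.17)
    q=P[b];
    for _ in range(3): f=np.polyfit(q[:,0],q[:,2],1); q=q[abs(np.polyval(f,q[:,0])-q[:,2])<.006]
    th=-np.arctan(f[0]);print(n,len(q),'lid angle',th,'edge rise',.302*np.sin(th))
o=ctrl.get_obs();print(o['wrist_torque'],o['wrist_force'])
E
python3 lid.py wrist top
```

```text
time_s: 13.38
ee_pos: [0.5321, 0.0917, 0.2364]
eef_rot: [[-0.333, 0.878, -0.343], [0.107, -0.326, -0.939], [-0.937, -0.35, 0.015]]
wrist_force: [-6.5, 4.0, -6.3]
finger_gap: 0.172
wrist 114771 lid angle 0.35171019206836746 edge rise 0.10404015152263349
top 1109 lid angle 0.3877740365656801 edge rise 0.11419485567519526
[0.5059264  0.35637909 0.42566906] [-6.00451666  3.20964848 -6.450751  ]
```

The lid is at 0.352 rad, so the front edge is about 10.4 cm up. I'll release and back out along the fingers.

```bash
python3 -m handwheel '[45,0,0,0,0,0,0, 45,0,0,0,0,0,0, 45,0,0,0,0,0,0, 45,0,0,0,0,0,0]'
python3 -m handwheel '[45,-0.05,0,0,0,0,0, 45,-0.12,0,0,0,0,0, 45,-0.25,0,0,0,0,0, 45,-0.45,0,0,0,0,0, 45,-0.45,0,0,0,0,0, 45,-0.45,0,0,0,0,0]'
python3 lid.py wrist top side; ls pics
```

```text
time_s: 13.98
ee_pos: [0.5325, 0.0913, 0.2369]
eef_rot: [[-0.33, 0.879, -0.344], [0.106, -0.328, -0.939], [-0.938, -0.347, 0.015]]
wrist_force: [-0.8, 0.6, -0.1]
finger_gap: 0.45
time_s: 14.72
ee_pos: [0.5694, 0.0795, 0.3417]
eef_rot: [[-0.332, 0.879, -0.344], [0.106, -0.327, -0.939], [-0.937, -0.348, 0.015]]
wrist_force: [0.1, -0.6, -0.3]
finger_gap: 0.451
wrist 83389 lid angle 0.35207891799860536 edge rise 0.1041446830590502
top 1050 lid angle 0.38523850365768575 edge rise 0.11348561160572486
side 4056 lid angle 0.3484304548093263 edge rise 0.1031097453288348
[-0.02834142 -0.11412409 -0.00220124] [-0.43304635 -0.15165192  0.24508264]
side0.png
side_14.9.png
top0.png
top_13.5.png
top_14.8.png
w1.png
w2.png
wrist_13.4.png
wrist_14.8.png
```

View pics/wrist_14.8.png

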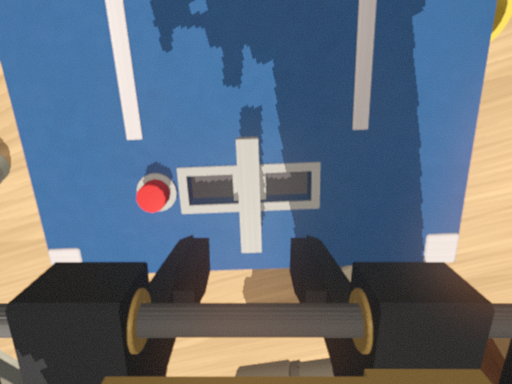

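View pics/side_14.9.png

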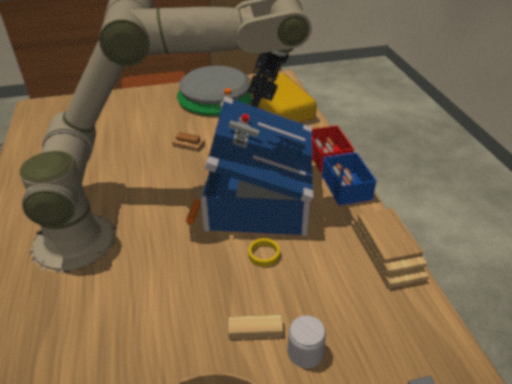

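The wrist view shows the bar at (248,195) standing square across the recess, and the jaws are clear of it. The side view shows the lid standing open, and the other things look where they were at the start. Handing in.

```bash
python3 -c "
from rig import ctrl
print(ctrl.job_done())"
```

```text
the job is handed in; nothing more can be done
None
```

The chest is open: the lid stands at about 0.35 rad, which puts its front edge roughly 10.4 cm up. The handle is still turned and the robot has let go. The job was handed in at about 15 s of the 69 s allowed.

- **Button:** I pressed it in steps of 1 mm, then about 0.5 mm. The readings peaked at about 8 N vertically, with a few N sideways, against the 15 N damage limit. The handle popped out after about 4.5 to 5 mm.
- **Handle:** I gripped the bar and turned it clockwise until torque built at the stop. The tool measured 92°, slightly past the quarter turn. After release, the wrist picture shows the bar square across its recess.
- **Lid:** I raised it along the hinge arc. After release the wrist camera gave 0.352 rad and the side camera 0.348 rad. The top camera disagreed at 0.385 rad (11.3 cm), but I gave it less weight because it saw fewer points, with the arm partly in the way.
- **Clear of the chest:** The wrist force was near zero after backing out, so nothing was being touched. In the side picture the other things looked unmoved. I compared that by eye and did not measure it.

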